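# Clear the rejected casting trees and fill the crate

## Robot

A 7-joint arm with a two-finger parallel gripper is mounted at the origin on the work surface. World frame = base frame: x ahead of the robot, y to its left, z up, the work surface at z = 0. Lengths are in m, angles in rad, forces in N, time in s.
With the tool pointing down it reaches from about 0.4 to 0.85 m from the base axis. Payload 10.4 kg.
Tool frame: the origin (TCP) lies midway between the tips of the shut fingers; the grasp point (between the pads) lies 19 mm behind it; z points along the fingers, x is the direction in which the jaws open and shut, and the axes are right-handed (so a half turn about z gives the same grasp; the last joint's range is limited). The gripper opens to 85 mm and grips with 20 to 120 N. Pads are 22 mm wide; open, the fingers measure 114 mm over their backs; the gripper's body (76 mm by 85 mm) begins 54 mm behind the grasp point. The pads swing forward as they close: fully open they stand 13 mm farther back than shut.
Start: joints at [-1.126, 0.332, -0.065, 1.46, 0.022, 1.35, -0.088], TCP at [0.282, 0.558, 0.231] pointing down, gripper open.
Joint ranges: [-2.6, 2.6], [-0.5, 2.12], [-1.47, 1.34], [0.16, 2.42], [-1.27, 4.41], [0.06, 2.06], [-2.6, 2.6]. Speed limits (rad/s): [2.22, 2.22, 2.79, 2.79, 3.14, 3.14, 3.14].

## Interface

Orientations are given as a unit quaternion [x, y, z, w].
In Python, from workcell import manip, cams gives the robot as it stands.
- The arm moves only by the tool move_arm, never from a script. Its argument "moves" is a list of rows, each a list of 7 numbers: the turn, a rotation vector about the tool's x, y, z in degrees, then the shift along the tool's x, y, z in m, then the finger opening in m, from 0 to 0.0854. A call has 1 to 10 rows; each row is the pose to reach, as a shift and turn from the pose commanded when the call began, along the tool's axes at that moment; what a row does not reach only later rows make up. A row lasts 1/10 s, in which the tool goes at most 50 mm and 8.59 degrees, less where a joint would pass 70% of its speed; a pose out of reach is approached as far as the arm can. A call with a gripper value outside its range is refused whole. The fingers move at their own pace and stop on an object; "grip_force" is the grip in N (left out, the last holds). Time passes only in rows, so rows that repeat a pose let the fingers close. It gives the time, the measured TCP pose, the force and the opening at its end, in the units of the state.
- manip.get_obs(): the state, without advancing time (a new reading comes with each control period).
- cams.camera(name): name is "side" or "top" or "wrist"; returns the picture (420x560x3 uint8, red, green, blue); there is no depth.
- cams.camera_params(name): a dict with "fx", "fy", "cx", "cy" (pixels), "dist_coeffs" ([k1, k2, p1, p2, k3] as OpenCV has them; the pictures are not rectified), "xyz" and "rotation" of the camera in the world. Camera axes: x right, y up, looking along -z (the intrinsics and any distortion apply to the point x, -y, -z); pixel columns grow to the right and rows downward; lengths in m; the calibration is good to about 2 mm. A picture is of the moment at which its call begins: read the wrist's pose just before it. camera_params takes no time and is no camera call; for the wrist camera it gives the pose at the moment of the call.
- manip.hand_in(): hands the job in, once; it reports no verdict.
The state is a dict: "clock": time; "joint_pos": joint angles; "joint_velocities": joint speeds; "tau": joint torques, N m; "position": TCP position; "ee_rot": TCP orientation; "ft_force": force on the tool from outside, world axes, zero at the start; "torque": the same for the moment, N m; "grip_width": opening from 0.0 (shut) to 1.0 (fully open).
Only numpy, scipy, OpenCV 4.12 (cv2) and the standard library are available. Lean on these libraries where they do the work, as an engineer would, in place of code of your own. Each camera call takes 0.05 s, during which the arm holds its last target. There are 200 camera calls.

## Task

Put both rejected casting trees (dark grey with red tips; one stands in the divided crate, the other lies on the bench) into the wire scrap basket, so that their middles are inside it and below its rim. Take the good brass tree from the bench and set it down gently, standing upright on the floor of the crate cell that the reject has left. Never tip a brass tree over, leave the other brass trees standing in their cells, and do not push aside or knock over anything else on the bench.

Things in the scene. Friction and masses are not known exactly. Their poses are not given: they have to be found in the camera images.
- crate: Fixed plywood crate with four square cells (2 by 2), 174 x 174 mm, 50 mm high, walls, divider and floor 6 mm thick, cells 78 mm wide inside. Origin at the centre of its underside, z up; cell centres at x = +-42 mm, y = +-42 mm in its frame. It turns a little about z and may stand on the left or the right.
- basket: Fixed steel wire scrap basket, open on top, 206 mm (its x) x 156 mm (its y) outside, 196 x 146 mm inside, 110 mm high, floor 4 mm thick. Origin at the centre of its underside, z up. Empty at the start. It stands on the other side from the crate.
- scrap_crate: Rejected casting tree: dark grey metal with a red-painted tip, standing upright in one of the crate's cells (any of the four). About 0.28 kg, centre of mass some 45 mm above the underside of its foot. Shape and axes as good_tree.
- scrap_bench: Rejected casting tree, same shape, dark grey with a red-painted tip, lying on the bench in any direction, its stem level 24 mm above the bench. About 0.28 kg, centre of mass some 45 mm from the underside of its foot. Its z axis is level and points to the red tip. Shape and axes as good_tree.
- good_tree: Good tree, all bright brass, upright on the bench in the row of bottle, jar and tin. Heights from its underside: foot 48 mm across to 14 mm, cone to 21, bare 14 mm round stem to 56, two layers of four discs (reach 32 mm from the axis, along the diagonals of x and y) to 98, bare 14 mm stem to the tip at 140. Origin on the axis at 70 mm; z from foot to tip.
- bottle: loose bystander, to be left where it stands: amber bottle, 48 mm diameter, 200 mm tall, origin at the centre of its underside, z up.
- jar: loose bystander, to be left where it stands: white jar with a blue cap, 60 mm diameter, 85 mm tall, origin at the centre of its underside, z up.
- tin: loose bystander, to be left where it stands: tin with a green label, 56 mm diameter, 110 mm tall, origin at the centre of its underside, z up.
- swage: loose bystander, to be left where it stands: grooved steel swage block, 110 (its x) x 42 x 50 mm high, origin at the centre of its underside, z up.
- pin: loose bystander, to be left where it stands: pale wooden bench-pin block, 110 (its x) x 42 x 30 mm high, origin at the centre of its underside, z up.
- hammer: loose bystander, to be left where it stands: hammer lying flat, 220 mm long along its x, beyond the row.
- mandrel: loose bystander, to be left where it stands: tapered steel ring mandrel upright on a 50 mm wooden foot, 142 mm tall, origin at the centre of its underside, z up.
- kept_a: Good brass casting tree, already standing in a cell of the crate, where it stays. Shape and axes as good_tree.
- kept_b: Good brass casting tree, already standing in a cell of the crate, where it stays. Shape and axes as good_tree.
- kept_c: Good brass casting tree, already standing in a cell of the crate, where it stays. Shape and axes as good_tree.
Mind the look-alikes: they are no part of the job. Leave any purple look-alike of the scrap_crate alone. Leave any pink look-alike of the scrap_bench alone.

How it is judged:
By the outcome, as a careful person would: the job done as asked, in the order asked, and still so for the second after the job is handed in, with the robot touching nothing.
It also fails if it takes over 72 s, if anything falls off the work surface, if the arm or the gripper's body presses on something with over 40 N, if the wrist force passes 120 N, or if a joint passes its speed limit or range.

## Working session

There is one attempt and no reset: what is moved stays moved. The work goes in short steps, Python scripts to look and compute and a tool call to move; the robot and the scene stay as the last step left them, time stands still between calls to the robot, and variables do not carry over. Pictures are saved under pics/ and viewed, about 8 in all and at most 12, crops included, and the job is handed in when it is done.

Besides the shell and the picture viewer there is one more tool, called after "Request:" in YAML: its name, and indented under it one key for each argument. move_arm: Moves the arm, as the interface text tells. Its arguments: {"type":"object","properties":{"moves":{"type":"array","items":{"type":"array","items":{"type":"number"}}},"grip_force":{"type":"number"}},"required":["moves"]}

```bash
ls; mkdir -p pics; cat > h.py <<'E'
import numpy as np, cv2, json
from scipy.spatial.transform import Rotation as R
from workcell import manip, cams
def rot(p):
    r=np.array(p["rotation"],float)
    return r if r.shape==(3,3) else R.from_quat(r).as_matrix()
def P(n): return cams.camera_params(n)
def K(p): return np.array([[p["fx"],0,p["cx"]],[0,p["fy"],p["cy"]],[0,0,1.]])
def ray(p,uv):
    u=cv2.undistortPoints(np.array([[uv]],float),K(p),np.array(p["dist_coeffs"],float))[0,0]
    return rot(p)@np.array([u[0],-u[1],-1.])
def at(p,uv,z):
    d=ray(p,uv); o=np.array(p["xyz"]); return o+d*(z-o[2])/d[2]
def proj(p,X):
    c=(np.atleast_2d(X)-np.array(p["xyz"]))@rot(p); c=c*[1,-1,-1]
    return cv2.projectPoints(c,np.zeros(3),np.zeros(3),K(p),np.array(p["dist_coeffs"],float))[0][:,0]
def tri(p1,a,p2,b):
    d1,d2=ray(p1,a),ray(p2,b); o1,o2=np.array(p1["xyz"]),np.array(p2["xyz"])
    s=np.linalg.lstsq(np.c_[d1,-d2],o2-o1,rcond=None)[0]
    x,y=o1+s[0]*d1,o2+s[1]*d2; return (x+y)/2,np.linalg.norm(x-y)
def snap(n,f):
    p=P(n); im=cams.camera(n); np.savez(f'pics/{f}.npz',im=im); cv2.imwrite(f'pics/{f}.png',im[...,::-1]); json.dump({k:np.array(v).tolist() for k,v in p.items()},open(f'pics/{f}.json','w')); return im,p
def load(f): return json.load(open(f'pics/{f}.json'))
E
python3 - <<'E'
from h import *
for n in("top","side"):
    im,p=snap(n,n+"0"); print(n,p)
a=cv2.imread('pics/top0.png');b=cv2.imread('pics/side0.png')
print(manip.get_obs())
E
```

```text
pics
top {'fx': 506.4169272048697, 'fy': 506.4169272048697, 'cx': 282.9456966675737, 'cy': 201.9773743776661, 'dist_coeffs': array([-0.07999483,  0.        ,  0.        ,  0.        ,  0.        ]), 'xyz': array([ 0.41760045, -0.01650779,  1.13141495]), 'rotation': array([-0.04299675,  0.02942368,  0.71003562, -0.70223568])}
side {'fx': 467.02318738965346, 'fy': 467.02318738965346, 'cx': 273.4553379529608, 'cy': 203.88092251857714, 'dist_coeffs': array([-0.09839054,  0.        ,  0.        ,  0.        ,  0.        ]), 'xyz': array([ 0.36031054, -0.82493393,  0.94068376]), 'rotation': array([ 0.37342118, -0.03809881, -0.10071739,  0.92139086])}
{'clock': 0.1, 'joint_pos': array([-1.12559142,  0.33281971, -0.06472074,  1.46082915,  0.02158244,
        1.34988363, -0.08849786]), 'joint_velocities': array([ 0.00016173, -0.00061249,  0.00078428, -0.00182252, -0.00087248,
        0.0009289 ,  0.0002378 ]), 'tau': array([ 3.08015144e-03, -6.26744056e+01,  5.02606086e-02, -3.92429388e+01,
        1.64739095e-02,  6.93579568e-03, -5.50399056e-05]), 'position': array([0.28167139, 0.55757249, 0.23060209]), 'ee_rot': array([ 8.51732050e-01,  5.23977220e-01, -5.22211340e-04,  3.39124605e-04]), 'ft_force': array([-0.55402377,  0.2330258 , -0.97417524]), 'torque': array([ 0.01777865,  0.04299214, -0.02165516]), 'grip_width': 0.9996734983362869}
```

View pics/top0.png

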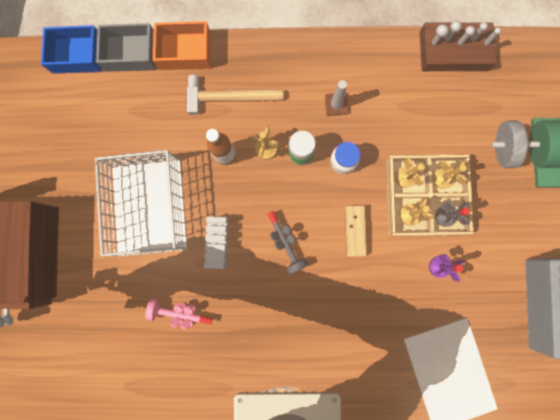

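View pics/side0.png

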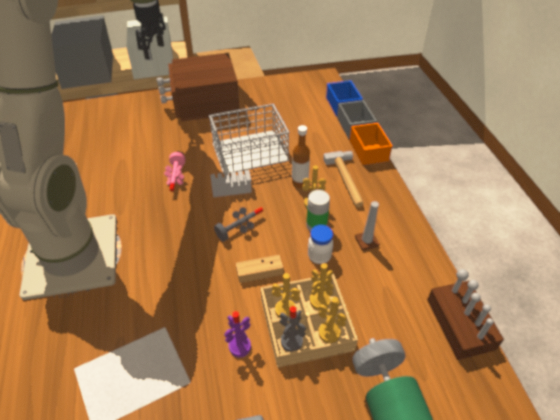

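Top view: crate around (431,196), basket around (150,203). Candidates for the crate reject are the dark tree at (452,214), in the cell, and the purple one at (445,267), which stands outside the crate and is a decoy. For the bench reject they are the dark tree at (288,243) and the pink one at (180,314), also a decoy. The good tree on the bench is at (266,145), between the bottle and the tin. I'll check these choices in close crops.

```bash
python3 - <<'E'
import cv2
a=cv2.imread('pics/top0.png')[120:280,190:480]
cv2.imwrite('pics/topc.png',cv2.resize(a,None,fx=2.75,fy=2.75,interpolation=cv2.INTER_CUBIC))
a=cv2.imread('pics/side0.png')[130:370,200:380]
cv2.imwrite('pics/sidec.png',cv2.resize(a,None,fx=2.5,fy=2.5,interpolation=cv2.INTER_CUBIC))
E
```

```text
(no output)
```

View pics/topc.png

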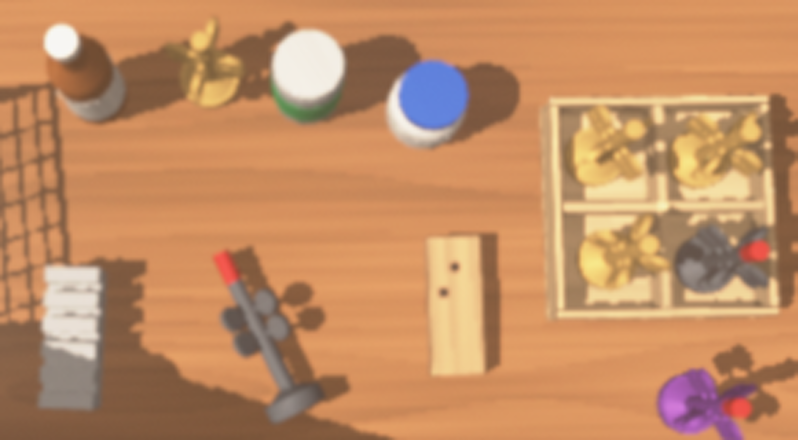

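View pics/sidec.png

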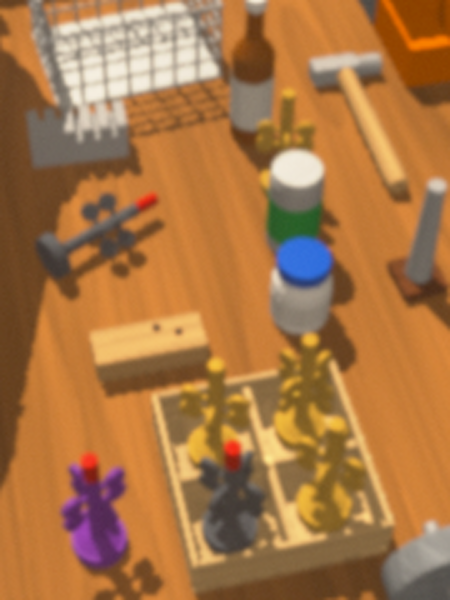

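The crops confirm it: the dark tree with a red tip is in the crate's near-right cell, at crop (756,249). The lying dark one runs from its tip at (219,255) to its foot at (295,402). The good brass tree stands between bottle and tin, with its tip at about (210,25). The purple and pink ones are left out.

```bash
python3 - <<'E'
from h import *
np.set_printoptions(precision=4,suppress=True)
pt,ps=load('top0'),load('side0')
T=lambda x,y:(190+x/2.75-.3,120+y/2.75-.3)
S=lambda x,y:(200+x/2.5-.3,130+y/2.5-.3)
for n,a,b in[('scrapcrate tip',(756,250),(232,448)),('good tip',(210,25),(289,95)),('bench tip',(223,262),(150,201)),('bench foot',(295,402),(50,255)),('A tip',(637,130),(310,341)),('C',(650,232),(216,366)),('B',(752,122),(336,425))]:
    print(n,*tri(pt,T(*a),ps,S(*b)))
print('bench top-only', at(pt,T(223,255),.024),at(pt,T(283,385),.03), at(pt,T(295,402),.024))
for c in[(550,98),(772,97),(778,316),(553,318)]: print('crate',at(pt,T(*c),.05)[:2])
for c in[(95,157),(168,151),(185,250),(100,256)]: print('basket',at(pt,c,.11)[:2])
print('bottle',at(pt,T(62,42),.2)[:2],'tin',at(pt,T(308,65),.11)[:2],'jar',at(pt,T(433,95),.085)[:2],'good foot',at(pt,T(212,80),.014)[:2])
for c in[(45,268),(101,268),(101,408),(40,408)]:print('swage',at(pt,T(*c),.05)[:2])
for c in[(429,237),(479,237),(485,374),(432,374)]:print('pin',at(pt,T(*c),.03)[:2])
print('scrapcrate foot',at(pt,T(705,262),.02)[:2])
o=manip.get_obs();print(R.from_quat(o['ee_rot']).as_matrix())
p=P('wrist');print(p, R.from_quat(o['ee_rot']).as_matrix().T@(np.array(p['xyz'])-o['position']))
E
```

```text
scrapcrate tip [ 0.4978 -0.3558  0.1403] 0.0008449066860080246
good tip [0.6608 0.0348 0.1429] 0.011561287987147771
bench tip [0.5043 0.0312 0.0215] 0.001635772147233418
bench foot [ 0.3901 -0.0248  0.0248] 0.0031358980727295882
A tip [ 0.5855 -0.2721  0.1447] 0.0003013327134778735
C [ 0.5073 -0.2785  0.143 ] 0.008997043218391716
B [ 0.5866 -0.3556  0.1437] 0.007791784855995489
bench top-only [0.5089 0.0311 0.024 ] [ 0.4052 -0.0155  0.03  ] [ 0.3917 -0.0249  0.024 ]
crate [ 0.6278 -0.2287]
crate [ 0.6269 -0.4057]
crate [ 0.4537 -0.4019]
crate [ 0.4547 -0.2255]
basket [0.6218 0.394 ]
basket [0.6316 0.2394]
basket [0.4275 0.2018]
basket [0.4163 0.3777]
bottle [0.6421 0.133 ] tin [ 0.6433 -0.0371] jar [ 0.6243 -0.1326] good foot [0.6532 0.0395]
swage [0.4981 0.1694]
swage [0.4976 0.1254]
swage [0.389  0.1254]
swage [0.3893 0.173 ]
pin [ 0.5208 -0.1328]
pin [ 0.5203 -0.1725]
pin [ 0.412  -0.1745]
pin [ 0.4125 -0.1328]
scrapcrate foot [ 0.4989 -0.3552]
[[ 0.4509  0.8926 -0.0005]
 [ 0.8926 -0.4509 -0.0011]
 [-0.0012  0.     -1.    ]]
{'fx': 345.4884632015057, 'fy': 345.4884632015057, 'cx': 275.0193455508778, 'cy': 205.61113782852576, 'dist_coeffs': array([-0.0649,  0.    ,  0.    ,  0.    ,  0.    ]), 'xyz': array([0.2054, 0.5958, 0.3746]), 'rotation': array([-0.1417, -0.0871,  0.5171,  0.8396])} [-0.0004 -0.0853 -0.144 ]
```

```bash
cat > go.py <<'E'
import sys
from h import *
a=list(map(float,sys.argv[1:5]))
o=manip.get_obs(); Rc=R.from_quat(o['ee_rot']); t=np.radians(a[3])
best=None
Rt=R.from_matrix(np.array([[np.cos(t),np.sin(t),0],[np.sin(t),-np.cos(t),0],[0,0,-1]]))
print(np.round((Rc.inv()*Rt).as_rotvec(degrees=True),1),np.round(Rc.inv().apply(np.array(a[:3])-o['position']),4),'q',np.round(o['joint_pos'],2),'pos',np.round(o['position'],4),'F',np.round(o['ft_force'],1),o['clock'])
E
python3 go.py 0.418 -0.012 0.15 115.3
```

```text
[ -0.    0.1 -52.1] [-0.4468  0.3785  0.0812] q [-1.13  0.33 -0.06  1.46  0.02  1.35 -0.09] pos [0.2817 0.5576 0.2306] F [-0.6  0.2 -1. ] 0.1
```

Request:
move_arm:
  moves:
    - [0,0,-52.1,-0.4468,0.3785,0.08,0.06]
    - [0,0,-52.1,-0.4468,0.3785,0.08,0.06]
    - [0,0,-52.1,-0.4468,0.3785,0.08,0.06]
    - [0,0,-52.1,-0.4468,0.3785,0.08,0.06]
    - [0,0,-52.1,-0.4468,0.3785,0.08,0.06]
    - [0,0,-52.1,-0.4468,0.3785,0.08,0.06]
    - [0,0,-52.1,-0.4468,0.3785,0.08,0.06]
    - [0,0,-52.1,-0.4468,0.3785,0.08,0.06]
    - [0,0,-52.1,-0.4468,0.3785,0.08,0.06]
    - [0,0,-52.1,-0.4468,0.3785,0.08,0.06]
  grip_force: 80

```text
clock: 1.1
position: [0.3951, 0.0828, 0.1646]
ee_rot: [0.535, 0.845, 0.0, -0.0]
ft_force: [0.6, 0.1, -0.4]
grip_width: 0.699
```

```bash
python3 go.py 0.418 -0.012 0.15 115.3
```

```text
[ 0. -0.  0.] [-0.0955 -0.0198  0.0146] q [-0.59 -0.13  0.26  2.1   0.03  1.16  1.66] pos [0.3951 0.0828 0.1646] F [ 0.6  0.1 -0.4] 1.1
```

Request:
move_arm:
  moves:
    - [0,0,0,-0.0955,-0.0198,0.0146,0.06]
    - [0,0,0,-0.0955,-0.0198,0.0146,0.06]
    - [0,0,0,-0.0955,-0.0198,0.0146,0.06]
    - [0,0,0,-0.0955,-0.0198,0.0146,0.06]

```text
clock: 1.5
position: [0.4179, -0.0108, 0.15]
ee_rot: [0.536, 0.844, -0.0, -0.0]
ft_force: [-0.0, 0.4, -0.9]
grip_width: 0.704
```

```bash
python3 - <<'E'
from h import *
im,p=snap('wrist','w1')
u=np.array([.9025,.4305,0])
f=np.array([.383,-.0285,.024])
for s in(0,.038,.098,.14): print(proj(p,f+u*s))
print(manip.get_obs()['position'])
E
python3 go.py 0.418 -0.012 0.008 115.3
```

```text
[[272.78376082 148.20108209]]
[[273.11581624 194.49055224]]
[[273.59202129 259.86224707]]
[[273.89201597 300.44893167]]
[ 0.41793393 -0.00963265  0.15011075]
[-0. -0. -0.] [-0.0022 -0.0009  0.1421] q [-0.5  -0.09  0.4   2.1   0.04  1.13  1.9 ] pos [ 0.4179 -0.0096  0.1501] F [-0.2  0.9  0.7] 1.55
```

View pics/w1.png

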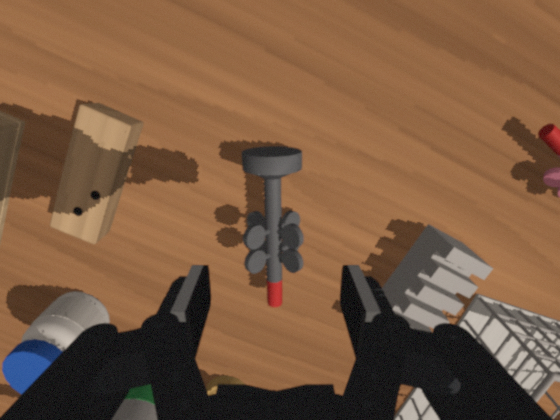

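The wrist view shows the dark tree between the jaws: foot at (272,160), bare stem around (273,195), red tip at (275,300). That is within 5 px of my projection, so I'll descend.

Request:
move_arm:
  moves:
    - [0,0,0,0,0,0.05,0.06]
    - [0,0,0,0,0,0.1,0.06]
    - [0,0,0,0,0,0.125,0.06]
    - [0,0,0,0,0,0.142,0.06]
    - [0,0,0,0,0,0.142,0.06]
    - [0,0,0,0,0,0.142,0.06]

```text
clock: 2.15
position: [0.4183, -0.0091, 0.0087]
ee_rot: [0.534, 0.845, -0.0, -0.0]
ft_force: [1.0, 1.0, 1.0]
grip_width: 0.703
```

Request:
move_arm:
  moves:
    - [0,0,0,0,0,0,0.0]
    - [0,0,0,0,0,0,0.0]
    - [0,0,0,0,0,0,0.0]
    - [0,0,0,0,0,0,0.0]
    - [0,0,0,0,0,0,0.0]
    - [0,0,0,0,0,0,0.0]
    - [0,0,0,0,0,0,0.0]
    - [0,0,0,0,0,0,0.0]
  grip_force: 80

```text
clock: 2.95
position: [0.4189, -0.0099, 0.0091]
ee_rot: [0.535, 0.845, 0.001, 0.0]
ft_force: [-1.2, -0.9, 8.0]
grip_width: 0.135
```

Request:
move_arm:
  moves:
    - [0,0,0,0,0,-0.05,0.0]
    - [0,0,0,0,0,-0.1,0.0]
    - [0,0,0,0,0,-0.15,0.0]
    - [0,0,0,0,0,-0.2,0.0]
    - [0,0,0,0,0,-0.2,0.0]
    - [0,0,0,0,0,-0.2,0.0]

```text
clock: 3.55
position: [0.4183, -0.0098, 0.2087]
ee_rot: [0.535, 0.845, 0.001, 0.0]
ft_force: [-1.0, 1.1, -4.1]
grip_width: 0.134
```

```bash
python3 - <<'E'
from h import *
im,p=snap('wrist','w2'); im2,p2=snap('top','top1')
c=im2[120:330,60:340]
a=np.hstack([cv2.resize(im,(480,360)),cv2.resize(c,(320,240))[:240].repeat(1,0) if 0 else np.vstack([cv2.resize(c,(320,240)),np.zeros((120,320,3),np.uint8)])])
cv2.imwrite('pics/m1.png',a[...,::-1]); print(manip.get_obs()['grip_width'])
E
python3 go.py 0.524 0.275 0.23 97
```

```text
0.13465686772671343
[-0.2 -0.  18.3] [ 0.2121  0.2184 -0.0237] q [-0.52 -0.15  0.41  2.02  0.06  1.26  1.87] pos [ 0.4171 -0.0101  0.2067] F [-0.5  1.8 -2.8] 3.65
```

View pics/m1.png

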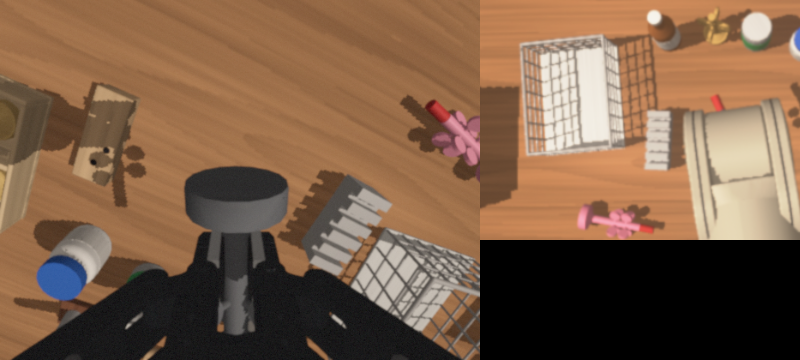

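```bash
python3 go.py 0.494 0.278 0.20 95; python3 go.py 0.494 0.278 0.048 95
```

```text
[-0.2 -0.  20.3] [0.2276 0.1927 0.0064] q [-0.52 -0.15  0.41  2.02  0.06  1.26  1.87] pos [ 0.4171 -0.0101  0.2067] F [-0.5  1.8 -2.8] 3.65
[-0.2 -0.  20.3] [0.2274 0.193  0.1584] q [-0.52 -0.15  0.41  2.02  0.06  1.26  1.87] pos [ 0.4171 -0.0101  0.2067] F [-0.5  1.8 -2.8] 3.65
```

Request:
move_arm:
  moves:
    - [0,0,20.3,0.2276,0.1927,0.006,0.0]
    - [0,0,20.3,0.2276,0.1927,0.006,0.0]
    - [0,0,20.3,0.2276,0.1927,0.006,0.0]
    - [0,0,20.3,0.2276,0.1927,0.006,0.0]
    - [0,0,20.3,0.2276,0.1927,0.006,0.0]
    - [0,0,20.3,0.2276,0.1927,0.006,0.0]
    - [0,0,20.3,0.2276,0.1927,0.006,0.0]
    - [0,0,20.3,0.2276,0.1927,0.006,0.0]
    - [0,0,20.3,0.2276,0.1927,0.006,0.0]
    - [0,0,20.3,0.2276,0.1927,0.006,0.0]

```text
clock: 4.65
position: [0.4951, 0.2764, 0.2018]
ee_rot: [0.676, 0.737, -0.001, 0.0]
ft_force: [-0.0, -0.1, -3.0]
grip_width: 0.134
```

```bash
python3 go.py 0.494 0.278 0.048 95
```

```text
[-0.   0.  -0.1] [ 0.0018 -0.0009  0.1538] q [-0.74  0.22  0.17  1.67 -0.04  1.26  1.1 ] pos [0.4951 0.2764 0.2018] F [-0.  -0.1 -3. ] 4.65
```

Request:
move_arm:
  moves:
    - [0,0,0,0,0,0.05,0.0]
    - [0,0,0,0,0,0.1,0.0]
    - [0,0,0,0,0,0.13,0.0]
    - [0,0,0,0,0,0.152,0.0]
    - [0,0,0,0,0,0.152,0.0]
    - [0,0,0,0,0,0.152,0.0]

```text
clock: 5.25
position: [0.4951, 0.2772, 0.0502]
ee_rot: [0.676, 0.737, -0.0, 0.0]
ft_force: [-0.5, 0.8, -2.0]
grip_width: 0.128
```

Request:
move_arm:
  moves:
    - [0,0,0,0,0,0,0.035]
    - [0,0,0,0,0,0,0.035]
    - [0,0,0,0,0,0,0.035]
    - [0,0,0,0,0,0,0.035]
    - [0,0,0,0,0,-0.05,0.035]
    - [0,0,0,0,0,-0.1,0.035]
    - [0,0,0,0,0,-0.16,0.035]
    - [0,0,0,0,0,-0.16,0.035]

```text
clock: 6.05
position: [0.498, 0.2786, 0.2182]
ee_rot: [0.676, 0.737, 0.006, 0.001]
ft_force: [-0.2, 0.4, -0.1]
grip_width: 0.404
```

```bash
python3 - <<'E'
from h import *
im,p=snap('wrist','w3')
cv2.imwrite('pics/w3s.png',im[...,::-1])
E
python3 go.py 0.499 -0.357 0.23 45;python3 go.py 0.499 -0.357 0.23 -45
```

```text
[ 0.3 -0.5 49.9] [-0.6332 -0.0529 -0.0168] q [-0.74  0.21  0.18  1.65 -0.04  1.28  1.1 ] pos [0.4977 0.2785 0.2169] F [-0.2  0.3 -0.8] 6.1
[-1.000e-01 -7.000e-01  1.399e+02] [-0.6332 -0.0529 -0.0168] q [-0.74  0.21  0.18  1.65 -0.04  1.28  1.1 ] pos [0.4977 0.2785 0.2169] F [-0.2  0.3 -0.8] 6.1
```

View pics/w3s.png

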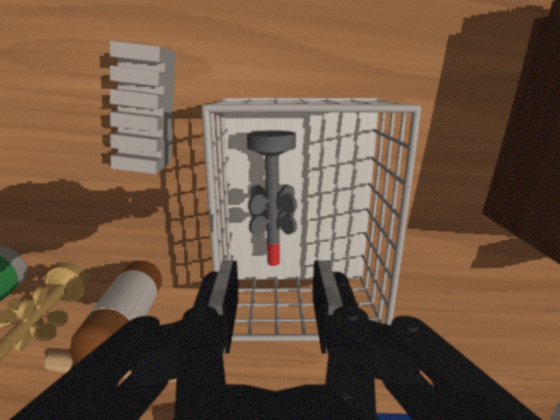

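The first reject lies on the basket floor, on the -y side: foot (272,140), tip (273,255). The +y half, around (340,170), is free. The reject in the crate is next.

Request:
move_arm:
  moves:
    - [0,0,50,-0.633,-0.0529,-0.005,0.05]
    - [0,0,50,-0.633,-0.0529,-0.005,0.05]
    - [0,0,50,-0.633,-0.0529,-0.005,0.05]
    - [0,0,50,-0.633,-0.0529,-0.005,0.05]
    - [0,0,50,-0.633,-0.0529,-0.005,0.05]
    - [0,0,50,-0.633,-0.0529,-0.005,0.05]
    - [0,0,50,-0.633,-0.0529,-0.005,0.05]
    - [0,0,50,-0.633,-0.0529,-0.005,0.05]
    - [0,0,50,-0.633,-0.0529,-0.005,0.05]
    - [0,0,50,-0.633,-0.0529,-0.005,0.05]

```text
clock: 7.1
position: [0.4961, -0.2242, 0.214]
ee_rot: [0.924, 0.382, 0.0, -0.0]
ft_force: [1.4, 0.4, 0.5]
grip_width: 0.588
```

```bash
python3 go.py 0.498 -0.3555 0.18 45
```

```text
[ 0. -0. -0.] [-0.0914  0.0942  0.0339] q [-0.23  0.18  0.64  1.73 -0.11  1.27  1.22] pos [ 0.4961 -0.2242  0.214 ] F [1.4 0.4 0.5] 7.1
```

Request:
move_arm:
  moves:
    - [0,0,0,-0.0914,0.0942,0,0.05]
    - [0,0,0,-0.0914,0.0942,0,0.05]
    - [0,0,0,-0.0914,0.0942,0,0.05]
    - [0,0,0,-0.0914,0.0942,0.034,0.05]
    - [0,0,0,-0.0914,0.0942,0.034,0.05]
    - [0,0,0,-0.0914,0.0942,0.034,0.05]

```text
clock: 7.7
position: [0.4985, -0.3524, 0.1799]
ee_rot: [0.924, 0.383, -0.001, -0.001]
ft_force: [1.0, 0.4, 0.3]
grip_width: 0.588
```

```bash
python3 - <<'E'
from h import *
im,p=snap('wrist','w4')
for z in(.146,.104,.006): print(proj(p,[[.498,-.3555,z]]))
E
python3 go.py 0.498 -0.3555 0.112 45
```

```text
[[271.21758921 247.59969709]]
[[271.82334294 220.5637246 ]]
[[272.67291311 182.8159502 ]]
[-0. -0.  0.] [-0.003   0.0013  0.0689] q [ 0.    0.39  0.69  1.6  -0.26  1.25  1.52] pos [ 0.4992 -0.3525  0.1809] F [ 0.5 -0.8  0.3] 7.75
```

View pics/w4.png

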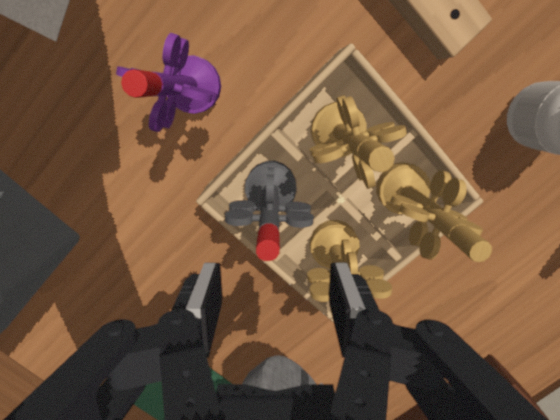

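The wrist view has the red tip at (268,246) and the foot at (270,183). I projected (271,248) and (273,183), so they agree to about 2 mm. The purple decoy at (142,83) is clear of the jaws.

Request:
move_arm:
  moves:
    - [0,0,0,-0.003,0.001,0.03,0.05]
    - [0,0,0,-0.003,0.001,0.05,0.05]
    - [0,0,0,-0.003,0.001,0.068,0.05]
    - [0,0,0,-0.003,0.001,0.068,0.05]
    - [0,0,0,-0.003,0.001,0.068,0.0]
    - [0,0,0,-0.003,0.001,0.068,0.0]
    - [0,0,0,-0.003,0.001,0.068,0.0]
    - [0,0,0,-0.003,0.001,0.068,0.0]
    - [0,0,0,-0.003,0.001,0.068,0.0]
    - [0,0,0,-0.003,0.001,0.068,0.0]

```text
clock: 8.75
position: [0.498, -0.3569, 0.1139]
ee_rot: [0.924, 0.382, 0.001, 0.001]
ft_force: [-1.8, -0.7, 8.0]
grip_width: 0.136
```

Request:
move_arm:
  moves:
    - [0,0,0,0,0,-0.03,0.0]
    - [0,0,0,0,0,-0.07,0.0]
    - [0,0,0,0,0,-0.12,0.0]
    - [0,0,0,0,0,-0.165,0.0]
    - [0,0,0,0,0,-0.165,0.0]
    - [0,0,0,0,0,-0.165,0.0]

```text
clock: 9.35
position: [0.4978, -0.356, 0.2778]
ee_rot: [0.924, 0.383, 0.001, 0.0]
ft_force: [-0.7, 0.1, -3.8]
grip_width: 0.139
```

```bash
python3 - <<'E'
import numpy as np
c=np.array([.524,.308]);t=np.radians(4.6);ex=np.array([np.cos(t),np.sin(t)]);ey=np.array([-ex[1],ex[0]])
print(c-.03*ex+.038*ey, c+.0*ex+.038*ey)
E
python3 go.py 0.491 0.344 0.277 45
```

```text
[0.49104907 0.34347163] [0.52095244 0.3458776 ]
[ 0.1 -0.1  0. ] [ 0.4902 -0.4997  0.0007] q [-0.01  0.33  0.72  1.46 -0.22  1.43  1.5 ] pos [ 0.4978 -0.356   0.2778] F [-0.7  0.1 -3.8] 9.35
```

Request:
move_arm:
  moves:
    - [0,0,0,0.49,-0.4997,0,0.0]
    - [0,0,0,0.49,-0.4997,0,0.0]
    - [0,0,0,0.49,-0.4997,0,0.0]
    - [0,0,0,0.49,-0.4997,0,0.0]
    - [0,0,0,0.49,-0.4997,0,0.0]
    - [0,0,0,0.49,-0.4997,0,0.0]
    - [0,0,0,0.49,-0.4997,0,0.0]
    - [0,0,0,0.49,-0.4997,0,0.0]
    - [0,0,0,0.49,-0.4997,0,0.0]
    - [0,0,0,0.49,-0.4997,0,0.0]

```text
clock: 10.35
position: [0.4913, 0.146, 0.2754]
ee_rot: [0.924, 0.383, -0.001, -0.0]
ft_force: [1.6, 0.1, -2.3]
grip_width: 0.138
```

```bash
python3 go.py 0.491 0.344 0.277 45
```

```text
[-0.1  0.1  0. ] [ 0.1398 -0.1402 -0.0017] q [-0.68  0.05  0.32  1.7  -0.02  1.39  0.43] pos [0.4913 0.146  0.2754] F [ 1.6  0.1 -2.3] 10.35
```

Request:
move_arm:
  moves:
    - [0,0,0,0.1398,-0.1402,0,0.0]
    - [0,0,0,0.1398,-0.1402,0,0.0]
    - [0,0,0,0.1398,-0.1402,0,0.0]
    - [0,0,0,0.1398,-0.1402,0,0.0]
    - [0,0,0,0.1398,-0.1402,0,0.0]
    - [0,0,0,0.1398,-0.1402,0,0.0]
    - [0,0,0,0.1398,-0.1402,0,0.0]

```text
clock: 11.05
position: [0.4924, 0.3408, 0.2758]
ee_rot: [0.924, 0.382, -0.001, 0.001]
ft_force: [0.8, -0.0, -3.0]
grip_width: 0.138
```

```bash
python3 go.py 0.491 0.344 0.114 45
```

```text
[ 0.   0.1 -0.1] [ 0.0017 -0.0033  0.1618] q [-0.85  0.25  0.2   1.48 -0.05  1.42  0.14] pos [0.4924 0.3408 0.2758] F [ 0.8 -0.  -3. ] 11.05
```

Request:
move_arm:
  moves:
    - [0,0,0,0.001,-0.002,0.05,0.0]
    - [0,0,0,0.001,-0.002,0.09,0.0]
    - [0,0,0,0.001,-0.002,0.12,0.0]
    - [0,0,0,0.001,-0.002,0.14,0.0]
    - [0,0,0,0.001,-0.002,0.15,0.0]
    - [0,0,0,0.001,-0.002,0.16,0.0]
    - [0,0,0,0.001,-0.002,0.16,0.0]
    - [0,0,0,0.001,-0.002,0.16,0.0]

```text
clock: 11.85
position: [0.4923, 0.3443, 0.1182]
ee_rot: [0.924, 0.382, 0.001, -0.0]
ft_force: [-0.6, 0.1, -2.3]
grip_width: 0.143
```

Request:
move_arm:
  moves:
    - [0,0,0,0,0,0,0.04]
    - [0,0,0,0,0,0,0.04]
    - [0,0,0,0,0,0,0.04]
    - [0,0,0,0,0,0,0.04]
    - [0,0,0,0,0,-0.03,0.04]
    - [0,0,0,0,0,-0.08,0.04]
    - [0,0,0,0,0,-0.13,0.04]
    - [0,0,0,0,0,-0.13,0.04]

```text
clock: 12.65
position: [0.4943, 0.3458, 0.2552]
ee_rot: [0.924, 0.383, 0.006, -0.002]
ft_force: [-0.3, 0.0, -0.0]
grip_width: 0.47
```

```bash
python3 - <<'E'
from h import *
im,p=snap('wrist','w5')
E
python3 go.py 0.658 0.037 0.25 0
```

```text
[-0.1 -0.4 45. ] [-0.1014  0.3344  0.0009] q [-0.85  0.26  0.2   1.51 -0.05  1.36  0.14] pos [0.4932 0.3452 0.2515] F [ 0.1  0.1 -1.5] 12.7
```

View pics/w5.png

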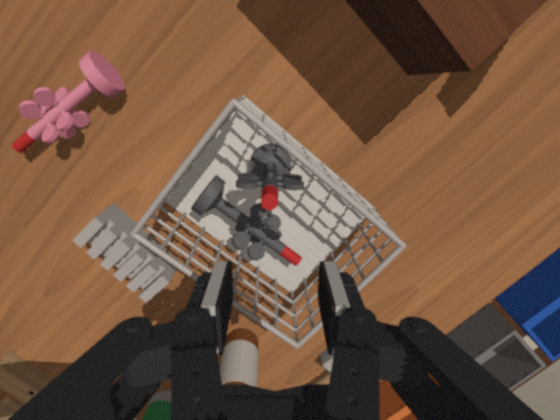

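Both rejects are in the basket: one standing at (270,170), the other lying at (250,225). The good tree comes next. I keep yaw 45° so the jaws and camera stay clear of bottle and tin.

```bash
python3 - <<'E'
from h import *
pt=load('top0');T=lambda x,y:(190+x/2.75-.3,120+y/2.75-.3)
print(at(pt,T(209,28),.14),at(pt,T(212,82),.014))
E
python3 go.py 0.655 0.038 0.255 45
```

```text
[0.66519735 0.0351192  0.14      ] [0.65150427 0.03949358 0.014     ]
[ 0.  -0.4 -0. ] [-0.1027  0.3316 -0.0041] q [-0.85  0.26  0.2   1.51 -0.05  1.36  0.14] pos [0.4932 0.3452 0.2515] F [ 0.1  0.1 -1.5] 12.7
```

Request:
move_arm:
  moves:
    - [0,-0.4,0,-0.1027,0.3316,-0.005,0.04]
    - [0,-0.4,0,-0.1027,0.3316,-0.005,0.04]
    - [0,-0.4,0,-0.1027,0.3316,-0.005,0.04]
    - [0,-0.4,0,-0.1027,0.3316,-0.005,0.04]
    - [0,-0.4,0,-0.1027,0.3316,-0.005,0.04]
    - [0,-0.4,0,-0.1027,0.3316,-0.005,0.04]
    - [0,-0.4,0,-0.1027,0.3316,-0.005,0.04]
    - [0,-0.4,0,-0.1027,0.3316,-0.005,0.04]
    - [0,-0.4,0,-0.1027,0.3316,-0.005,0.04]
    - [0,-0.4,0,-0.1027,0.3316,-0.005,0.04]

```text
clock: 13.7
position: [0.6531, 0.0384, 0.2514]
ee_rot: [0.924, 0.383, -0.004, 0.001]
ft_force: [0.0, 0.3, -0.0]
grip_width: 0.469
```

```bash
python3 - <<'E'
from h import *
im,p=snap('wrist','w6')
for z in(.14,.098,.014): print(proj(p,[[.657,.0375,z]]))
E
python3 go.py 0.657 0.0375 0.106 45
```

```text
[[279.12754669 205.7833074 ]]
[[278.91482508 190.49123343]]
[[278.61805867 169.28195364]]
[-0.1  0.4  0.1] [0.0028 0.0039 0.1456] q [-0.41  0.4   0.38  1.36 -0.14  1.41  0.76] pos [0.6531 0.0388 0.2517] F [-0.  -0.3  0.2] 13.75
```

View pics/w6.png

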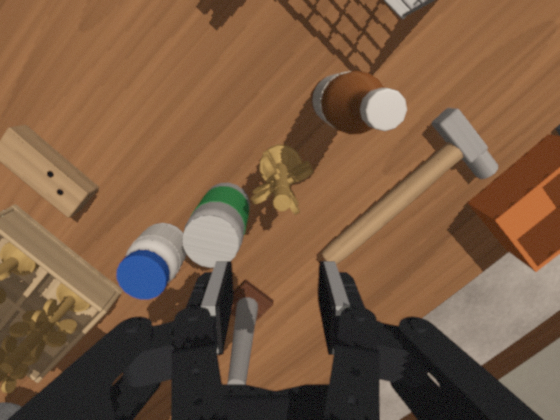

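The predicted tip, (279,206), misses the visible one at about (288,206) by 9 px. I'll check with an enlarged crop.

```bash
python3 - <<'E'
import cv2
a=cv2.imread('pics/w6.png')[130:250,220:350]
b=cv2.imread('pics/top0.png')[115:170,235:305]
a=cv2.resize(a,(520,480),interpolation=cv2.INTER_CUBIC);b=cv2.resize(b,(280,220),interpolation=cv2.INTER_CUBIC)
b=cv2.copyMakeBorder(b,0,260,0,0,cv2.BORDER_CONSTANT)
cv2.imwrite('pics/z1.png',cv2.hconcat([a,b]))
E
```

```text
(no output)
```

View pics/z1.png

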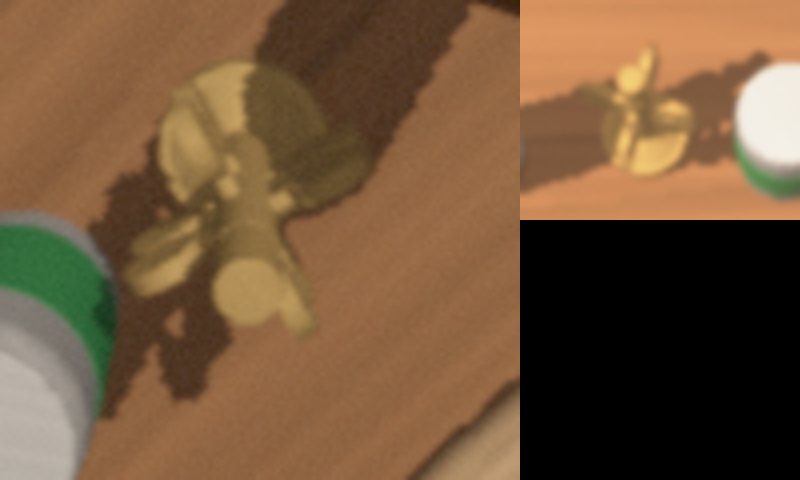

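The crop settles it: what I took for the tip was a disc. The real tip is at (282,202.5) in the wrist image and (262,134) in the top image.

```bash
python3 - <<'E'
from h import *
pw,pt=load('w6'),load('top0')
print(at(pw,(281.8,202),.14),at(pw,(281,166),.014),at(pt,(261.7,133.8),.14),tri(pt,(261.7,133.8),pw,(281.8,202)))
E
python3 go.py 0.657 0.0405 0.200 45
```

```text
[0.65624566 0.04117262 0.14      ] [0.65620288 0.04205497 0.014     ] [0.65730028 0.04317733 0.14      ] (array([0.65505636, 0.0427382 , 0.14703577]), np.float64(0.0010553964042942514))
[-0.1  0.4  0.1] [0.0043 0.0016 0.0516] q [-0.41  0.4   0.38  1.36 -0.14  1.41  0.76] pos [0.6531 0.0388 0.2517] F [-0.  -0.3  0.2] 13.75
```

Request:
move_arm:
  moves:
    - [0,0.4,0,0.0042,0.001,0.04,0.04]
    - [0,0.4,0,0.0042,0.001,0.07,0.04]
    - [0,0.4,0,0.0042,0.001,0.09,0.04]
    - [0,0.4,0,0.0042,0.001,0.09,0.04]
    - [0,0.4,0,0.0042,0.001,0.09,0.04]
    - [0,0.4,0,0.0042,0.001,0.09,0.04]

```text
clock: 14.35
position: [0.6576, 0.0395, 0.164]
ee_rot: [0.924, 0.383, 0.001, 0.0]
ft_force: [0.8, -0.3, 0.8]
grip_width: 0.467
```

```bash
python3 go.py 0.656 0.0418 0.107 45
```

```text
[ 0.1 -0.1  0. ] [ 0.0004 -0.0028  0.057 ] q [-0.4   0.46  0.36  1.47 -0.17  1.24  0.77] pos [0.6576 0.0395 0.164 ] F [ 0.8 -0.3  0.8] 14.35
```

Request:
move_arm:
  moves:
    - [0,0,0,0.0005,-0.002,0.02,0.04]
    - [0,0,0,0.0005,-0.002,0.04,0.04]
    - [0,0,0,0.0005,-0.002,0.056,0.04]
    - [0,0,0,0.0005,-0.002,0.056,0.04]
    - [0,0,0,0.0005,-0.002,0.056,0.03]
    - [0,0,0,0.0005,-0.002,0.056,0.025]
    - [0,0,0,0.0005,-0.002,0.056,0.02]
    - [0,0,0,0.0005,-0.002,0.056,0.015]
    - [0,0,0,0.0005,-0.002,0.056,0.0]
    - [0,0,0,0.0005,-0.002,0.056,0.0]
  grip_force: 60

```text
clock: 15.35
position: [0.6564, 0.0409, 0.107]
ee_rot: [0.924, 0.383, 0.001, 0.0]
ft_force: [-0.2, 0.9, 5.0]
grip_width: 0.143
```

Request:
move_arm:
  moves:
    - [0,0,0,0,0,0,0.0]
    - [0,0,0,0,0,0,0.0]
    - [0,0,0,0,0,0,0.0]

```text
clock: 15.65
position: [0.6564, 0.0409, 0.107]
ee_rot: [0.924, 0.383, 0.001, 0.0]
ft_force: [0.3, 1.1, 6.3]
grip_width: 0.144
```

Request:
move_arm:
  moves:
    - [0,0,0,0,0,-0.02,0.0]
    - [0,0,0,0,0,-0.05,0.0]
    - [0,0,0,0,0,-0.09,0.0]
    - [0,0,0,0,0,-0.13,0.0]
    - [0,0,0,0,0,-0.17,0.0]
    - [0,0,0,0,0,-0.17,0.0]
    - [0,0,0,0,0,-0.17,0.0]

```text
clock: 16.35
position: [0.6556, 0.0405, 0.2758]
ee_rot: [0.924, 0.383, -0.0, -0.0]
ft_force: [-0.6, 0.5, -4.1]
grip_width: 0.138
```

```bash
python3 go.py 0.498 -0.3568 0.277 45
```

```text
[-0.  0. -0.] [-0.3924  0.1696 -0.0012] q [-0.41  0.4   0.38  1.32 -0.15  1.46  0.75] pos [0.6556 0.0405 0.2758] F [-0.6  0.5 -4.1] 16.35
```

Wrist force reads about 4 N down, so the tree is held. Moving to the crate.

Request:
move_arm:
  moves:
    - [0,0,0,-0.3924,0.1696,-0.001,0.0]
    - [0,0,0,-0.3924,0.1696,-0.001,0.0]
    - [0,0,0,-0.3924,0.1696,-0.001,0.0]
    - [0,0,0,-0.3924,0.1696,-0.001,0.0]
    - [0,0,0,-0.3924,0.1696,-0.001,0.0]
    - [0,0,0,-0.3924,0.1696,-0.001,0.0]
    - [0,0,0,-0.3924,0.1696,-0.001,0.0]
    - [0,0,0,-0.3924,0.1696,-0.001,0.0]
    - [0,0,0,-0.3924,0.1696,-0.001,0.0]
    - [0,0,0,-0.3924,0.1696,-0.001,0.0]

```text
clock: 17.35
position: [0.4939, -0.3613, 0.2748]
ee_rot: [0.925, 0.379, -0.002, -0.001]
ft_force: [0.0, -0.1, -3.3]
grip_width: 0.146
```

Request:
move_arm:
  moves:
    - [0,0,0,0,0,0,0.0]
    - [0,0,0,0,0,0,0.0]

```text
clock: 17.55
position: [0.4986, -0.355, 0.2756]
ee_rot: [0.924, 0.384, -0.001, -0.001]
ft_force: [0.8, 1.2, -3.7]
grip_width: 0.146
```

```bash
python3 go.py 0.498 -0.3568 0.114 45
python3 - <<'E'
from h import *
im,p=snap('wrist','w7'); snap('top','top7')
E
```

```text
[-0.2  0.   0.1] [-0.0017  0.0012  0.1616] q [ 0.09  0.31  0.59  1.46 -0.17  1.43  1.46] pos [ 0.4986 -0.355   0.2756] F [ 0.8  1.2 -3.7] 17.55
```

Request:
move_arm:
  moves:
    - [0,0,0,-0.001,0.001,0.03,0.0]
    - [0,0,0,-0.001,0.001,0.06,0.0]
    - [0,0,0,-0.001,0.001,0.09,0.0]
    - [0,0,0,-0.001,0.001,0.115,0.0]
    - [0,0,0,-0.001,0.001,0.135,0.0]
    - [0,0,0,-0.001,0.001,0.148,0.0]
    - [0,0,0,-0.001,0.001,0.155,0.0]
    - [0,0,0,-0.001,0.001,0.158,0.0]
    - [0,0,0,-0.001,0.001,0.158,0.0]
    - [0,0,0,-0.001,0.001,0.158,0.0]

```text
clock: 18.65
position: [0.4986, -0.3584, 0.1201]
ee_rot: [0.924, 0.383, 0.0, 0.001]
ft_force: [0.5, 0.3, -3.2]
grip_width: 0.148
```

Request:
move_arm:
  moves:
    - [0,0,0,0,0,0.001,0.0]
    - [0,0,0,0,0,0.002,0.0]
    - [0,0,0,0,0,0.003,0.0]
    - [0,0,0,0,0,0.004,0.0]
    - [0,0,0,0,0,0.005,0.0]
    - [0,0,0,0,0,0.0055,0.0]
    - [0,0,0,0,0,0.0055,0.0]

```text
clock: 19.35
position: [0.4981, -0.3581, 0.1135]
ee_rot: [0.924, 0.383, -0.0, -0.0]
ft_force: [-0.7, 0.6, -3.1]
grip_width: 0.147
```

Still carrying the weight, so go on in half-millimetre steps.

Request:
move_arm:
  moves:
    - [0,0,0,0,0,0.0005,0.0]
    - [0,0,0,0,0,0.001,0.0]
    - [0,0,0,0,0,0.001,0.0]

```text
clock: 19.65
position: [0.4983, -0.3583, 0.113]
ee_rot: [0.924, 0.383, 0.0, 0.0]
ft_force: [-0.4, 0.6, -0.6]
grip_width: 0.143
```

Request:
move_arm:
  moves:
    - [0,0,0,0,0,0.0005,0.0]
    - [0,0,0,0,0,0.001,0.0]
    - [0,0,0,0,0,0.001,0.0]

```text
clock: 19.95
position: [0.4987, -0.3586, 0.113]
ee_rot: [0.924, 0.383, 0.001, 0.001]
ft_force: [-2.5, 2.1, 9.3]
grip_width: 0.139
```

Force turned to +9 N at z 0.113, which is floor contact where expected. I'll open slowly, only to 40 mm, then rise.

Request:
move_arm:
  moves:
    - [0,0,0,0,0,-0.0005,0.016]
    - [0,0,0,0,0,-0.0005,0.02]
    - [0,0,0,0,0,-0.0005,0.025]
    - [0,0,0,0,0,-0.0005,0.03]
    - [0,0,0,0,0,-0.0005,0.04]
    - [0,0,0,0,0,-0.0005,0.04]
    - [0,0,0,0,0,-0.0005,0.04]

```text
clock: 20.65
position: [0.4982, -0.3581, 0.1121]
ee_rot: [0.924, 0.383, 0.0, -0.0]
ft_force: [0.5, 0.3, 0.2]
grip_width: 0.467
```

Request:
move_arm:
  moves:
    - [0,0,0,0,0,-0.01,0.04]
    - [0,0,0,0,0,-0.025,0.04]
    - [0,0,0,0,0,-0.05,0.04]
    - [0,0,0,0,0,-0.09,0.04]
    - [0,0,0,0,0,-0.14,0.04]
    - [0,0,0,0,0,-0.14,0.04]
    - [0,0,0,0,0,-0.14,0.04]

```text
clock: 21.35
position: [0.4987, -0.3587, 0.2547]
ee_rot: [0.924, 0.383, 0.001, 0.001]
ft_force: [0.0, 0.1, -0.7]
grip_width: 0.472
```

```bash
python3 - <<'E'
from h import *
im,p=snap('wrist','w8'); im2,p2=snap('side','side8'); im3,_=snap('top','top8')
s=im2[90:370,130:400]; t=im3[115:335,80:480]
a=cv2.resize(s,(386,400),interpolation=cv2.INTER_CUBIC); b=cv2.resize(t,(412,226)); w=cv2.resize(im,(412,309))
m=np.zeros((540,800,3),np.uint8); m[:400,:386]=a; m[:226,388:]=b[:,:412]; m[230:539,388:]=w
cv2.imwrite('pics/final.png',m[...,::-1])
for z in(.146,.02): print('pred px',proj(p,[[.4985,-.358,z]])*[412/560,309/420]+[388,230])
E
```

```text
pred px [[590.80095477 378.06007485]]
pred px [[590.47014792 351.54936099]]
```

View pics/final.png

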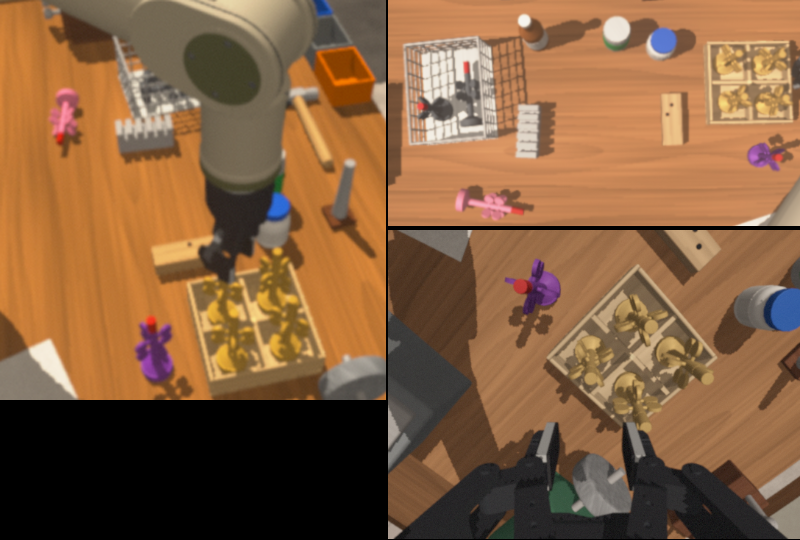

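The last composite shows four brass trees upright in the crate, with the new one at (591,360) in the wrist panel. Both dark rejects are in the basket, at (438,105) and (466,85) in the top panel, and the bystanders look unmoved. Handing in.

```bash
python3 -c "
from h import *
print(manip.hand_in())"
```

```text
the job is handed in; nothing more can be done
None
```

The job is handed in, with the arm's clock at about 21.5 s of the 72 s allowed. Both rejected trees are in the wire basket: the bench one lies on its floor, and the crate one stands beside it. After that I set the good brass tree upright on the floor of the emptied crate cell. It touched down at about 9 N, at the expected height, and I released it slowly.

**Last checks:** the final top, side and wrist pictures show four brass trees upright in the crate and both rejects inside the basket. The bottle, jar, tin, swage, pin and both look-alikes appear where they were. I judged this by eye and did not re-measure their positions. In the side view the arm hides part of the basket and the row.

**What disagreed:**
- **Good tree:** my first estimate of its tip was off because I had taken a disc for the tip. A closer crop corrected this before the grasp.
- **Grip width:** with a stem held, the gripper read about 12 mm against the nominal 14 mm. The stems held without slipping.

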